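# Refit the washed filter of a food-waste dryer and hold its lid open

### The job

The food-waste dryer's filter cassette has been washed and stands in the wooden plate rack: draw it straight up out of the rack, push it fully home in the slot on top of the dryer and let go of it, all while the dryer's lid is still shut. Then lift the lid by its bar handle and finish while still holding it steady in the fingers at about 60 degrees open (it falls shut if let go), so that a colleague can tip the carrot ends in. Leave the breakfast board in the rack, the tray of carrots and the oil bottle where they are.

Things in the scene. Friction and masses are not known exactly. Their poses are not given: they have to be found in the camera images.
- dryer: Countertop food-waste dryer, a white box 190 deep (x) x 270 wide (y) x 125 mm high, fixed to the worktop; origin at the centre of its underside, own x points to its back, y to its left, z up; place and yaw vary. The lid covers its right three quarters, an open filter slot lies in the top of its left quarter, its centre line 35 mm from the lid's side edge
- filter_seat (a point): centre of the floor of the filter slot, 21 mm above the dryer's underside, at x 0, y 105 mm in the dryer's frame; axes as the dryer's. The slot runs along the dryer's x, is straight and upright, is 126 mm long and 14 mm wide (3 mm and 2 mm play at each side of the cassette), and its mouth has a 6 mm chamfer all round
- slot_mouth (a point): centre of the mouth of the filter slot, in the top face of the dryer's left quarter, 125 mm above the worktop and 104 mm above the slot's floor; axes as the dryer's
- lid (a joint): angle of the dryer's lid, rad: 0 shut, grows as its front edge swings up about the level hinge along its back edge, stop at 1.4 (80 degrees). 60 degrees is 1.05. The lid weighs 0.28 to 0.46 kg and falls shut from any angle
- lid_hinge (a point): middle of the hinge axis, in the dryer's frame at x 79, y -31.5, z 120 mm; the axis runs along the dryer's y
- lid_bar (a point): middle of the lid's bar handle: a level round steel bar, 12 mm thick and 100 mm long along the dryer's y, 42 mm in front of the lid's front edge (30 mm free between them, legs only at its two ends), 212 mm from the hinge axis and 6 mm above the hinge when shut, 126 mm above the worktop; moves with the lid. White lid slab 166 x 203 mm, its top 16 mm above the hinge when shut
- rack: wooden plate rack, fixed, 134 mm long (own y), 114 mm wide (x), origin at the centre of its underside; place and yaw vary. Two rails 18 mm high carry rows of upright dowels that end 76 mm above the worktop; between them are five 14 mm slots along x, at y -44, -22, 0, 22, 44 mm. The cassette stands in one end slot, the breakfast board in the other (which is which varies)
- filter: filter cassette: grey frame with dark mesh, 120 wide (own x) x 10 thick (y) x 105 mm high (z), with a pull tab 60 wide x 10 thick x 35 mm high centred on its top edge, so 140 mm high in all, 0.1 to 0.17 kg; origin at the centre of its lower edge; stands upright on the rack's rails, lower edge 18 mm above the worktop, may lean some 3 degrees. The same either way round
- breakfast_board: brown wooden board 160 wide (own x) x 10 thick (y) x 122 mm high standing upright in the rack, plain rectangle without a tab, lower edge 18 mm above the worktop; origin at the centre of its lower edge; stays in the rack
- foam_tray: white food tray 146 x 236 x 21 mm with four carrot ends up to 55 mm high, on the worktop in front of the dryer; origin at the centre of its underside; stays
- oil_bottle: square dark oil bottle, 63 mm wide, 216 mm high, at the back; origin at the centre of its underside; stays
Things that resemble listed ones, but are neither listed nor needed, are in the scene too. What is shaped like the filter but green is not meant.

How it is judged:
On the way, in this order (a step that is already met when the one before it is completed fails the run):
1. the cassette is drawn up out of the rack: its lower edge is above the dowels, the lid still shut (height (world z) of filter above 0.08 m and value of joint lid below 0.15 rad), for 0.1 s.
2. the cassette is fully home in the dryer's slot and let go, the lid still shut (z of filter in the frame of filter_seat below 0.006 m and horizontal distance between filter and filter_seat below 0.008 m and angle between filter's own z axis and vertical below 0.1 rad and contact force between the fingers and filter below 0.1 N and value of joint lid below 0.15 rad), for 0.2 s.
At the end, for the whole second after the job is handed in: Fingers hold the lid still, 52 to 68 degrees open, TCP within 60 mm of the middle of its bar; the cassette stands upright in the slot, untouched, within 6 mm of the floor and 8 mm of the centre; breakfast board, tray and oil bottle are within 30 mm of where they stood (value of joint lid between 0.907 and 1.187 rad and contact force between the fingers and lid above 0.5 N and distance between the grasp point and lid_bar below 0.06 m and velocity of joint lid between -0.1 and 0.1 rad/s and z of filter in the frame of filter_seat below 0.006 m and horizontal distance between filter and filter_seat below 0.008 m and angle between filter's own z axis and vertical below 0.1 rad and contact force between the fingers and filter below 0.1 N and distance of each of breakfast_board, foam_tray, oil_bottle from where it was at the start of the episode below 0.03 m); the arm keeps its last pose, push and grip.
It fails at once if the lid is raised while the cassette is not home in its slot (value of joint lid above 0.25 rad and (z of filter in the frame of filter_seat above 0.012 m or horizontal distance between filter and filter_seat above 0.012 m)).
It fails at once if the breakfast board is taken out of its slot or shoved about (distance of breakfast_board from where it was at the start of the episode above 0.03 m).
It fails at once if the tray of carrots is shoved away (distance of foam_tray from where it was at the start of the episode above 0.03 m).
It fails at once if the oil bottle is shoved or knocked over (distance of oil_bottle from where it was at the start of the episode above 0.03 m or angle between oil_bottle's own z axis and vertical above 0.4 rad).
It also fails if it takes over 67 s, if anything falls off the work surface, if the arm or the gripper's body presses on something with over 40 N, if the wrist force passes 120 N, or if a joint passes its speed limit or range.

### The arm

A 7-joint arm with a two-finger parallel gripper is mounted at the origin on a cart in front of the work surface, level with it; the furniture and walls round the work are solid. World frame = base frame: x ahead of the robot, y to its left, z up, the work surface at z = 0. Lengths are in m, angles in rad, forces in N, time in s.
With the tool pointing down it reaches from about 0.35 to 0.9 m from the base axis. Payload 7.2 kg.
Tool frame: the origin (TCP) lies between the finger pads, 19 mm behind the fingertips; this is the grasp point; z points along the fingers, y is the line along which they close (so a half turn about z gives the same grasp; the last joint's range is limited). The gripper opens to 88 mm and grips with 3 to 60 N. Pads are 20 mm wide; open, the fingers measure 115 mm over their backs; the gripper's body (75 mm by 178 mm) begins 61 mm behind the grasp point.
Start: joints at [-1.401, 0.411, -0.013, 1.596, 0.006, 1.134, -0.082], TCP at [0.147, 0.607, 0.241] pointing down, gripper open.
Joint ranges: [-2.95, 2.95], [-0.29, 1.99], [-1.47, 1.44], [0.14, 2.54], [-1.03, 4.17], [0.13, 1.85], [-2.86, 2.86]. Speed limits (rad/s): [2.39, 2.39, 3.01, 3.01, 3.14, 3.14, 3.14].

### API

Orientations are given as a rotation vector (axis times angle).
In Python, from rig import bot gives the robot as it stands.
- The arm moves only by the tool carry_out, never from a script. Its argument "plan" is a list that holds one entry, the list of rows, each a list of 6 numbers: the shift along the world's x, y, z in m, then the turn, a rotation vector about the world's x, y, z in degrees. In form: [[[dx, dy, dz, rx, ry, rz], ...]]. A call has exactly 10 rows; each row shifts and turns the commanded pose from where the row before left it; what a row does not reach is not made up. A row lasts 1/8 s, in which the tool goes at most 62.5 mm and 10.7 degrees, less where a joint would pass 70% of its speed; a pose out of reach is approached as far as the arm can. A call is refused whole if a number of a shift passes 0.0625 or a number of a turn 10.7, either way. A call with a gripper value outside its range is refused whole. "hand" is the gripper's target within -1 to 1 (fully open at 1, half-way at 0, shut at -1), set as the call begins (left out, the last holds). The fingers move at their own pace and stop on an object; "grip_force" is the grip in N (left out, the last holds). Time passes only in rows, so rows that do not move let the fingers close, or fill a call up. It gives the time, the measured TCP pose, the force, the opening and the grip force at its end, in the units of the state.
- bot.get_obs(): the state, without advancing time (a new reading comes with each control period).
- bot.grab_frame(name): name is "side" or "top" or "wrist"; returns a dict with "pixels" (400x640x3 uint8, red, green, blue), "depth" (400x640 float32, m along the optical axis (not along the pixel's ray), 0 where there is no reading), "fovy" (degrees; the focal length in pixels is half the picture's height over the tangent of half this angle, whatever the lens; pixels are square), "cx", "cy" (the principal point, pixels), "k1" (the pictures are not rectified: a ray, as slopes to the right and down, at radius r is drawn at 1 + k1 r^2 times it, then the intrinsics apply), "R" (3x3) and "t" (3): a world point X has camera coordinates R X + t; the wrist camera has in their place "T_tool_cam" (4x4, takes a point from camera to tool coordinates, whose origin is the TCP and whose axes are the flange's). Camera axes: x right, y down, z forward; pixel columns grow to the right and rows downward; lengths in m; the calibration is good to about 2 mm. A picture is of the moment at which its call begins: read the wrist's pose just before it.
- bot.job_done(): hands the job in; it is judged then, once.
The state is a dict: "time": time; "joint_positions": joint angles; "joint_velocities": joint speeds; "joint_torque": joint torques, N m; "eef_pos": TCP position; "ee_rot": TCP orientation; "force": force on the tool from outside, world axes, zero at the start; "moment": the same for the moment, N m; "grip_width": finger opening in m; "finger_force": force on a finger pad.
Only numpy, scipy, OpenCV 4.12 (cv2) and the standard library are available. Lean on these libraries where they do the work, as an engineer would, in place of code of your own. Each camera call takes 0.05 s, during which the arm holds its last target. There are 200 camera calls.

## Working session

There is one attempt and no reset: what is moved stays moved. The work goes in short steps, Python scripts to look and compute and a tool call to move; the robot and the scene stay as the last step left them, time stands still between calls to the robot, and variables do not carry over. Pictures are saved under pics/ and viewed, at most 10 in all, crops included, and the job is handed in when it is done.

Besides the shell and the picture viewer there is one more tool, called after "Call:" as a command line: name --argument value ..., lists and objects as JSON in quotes. carry_out: Moves the arm, as the interface text tells. Its arguments: {"type":"object","properties":{"plan":{"type":"array"},"hand":{"type":"number"},"grip_force":{"type":"number"}},"required":["plan"]}

```bash
mkdir -p pics && ls && cat > h.py <<'E'
import numpy as np, cv2
from rig import bot
from scipy.spatial.transform import Rotation as Ro
def cloud(f, pose=None):
    d=f["depth"]; H,W=d.shape; fl=H/2/np.tan(np.radians(f["fovy"])/2)
    K=np.array([[fl,0,f["cx"]],[0,fl,f["cy"]],[0,0,1.]])
    v,u=np.mgrid[:H,:W]
    p=cv2.undistortPoints(np.stack([u,v],-1).reshape(-1,1,2).astype(float),K,np.array([f["k1"],0,0,0,0.])).reshape(H,W,2)
    X=np.dstack([p[...,0]*d,p[...,1]*d,d])
    if "R" in f and f["R"] is not None: P=(X-np.array(f["t"]))@np.array(f["R"])
    else:
        T=np.array(f["T_tool_cam"]); X=X@T[:3,:3].T+T[:3,3]
        P=X@Ro.from_rotvec(pose[1]).as_matrix().T+pose[0]
    P[d==0]=np.nan
    return P
def snap(n,name):
    o=bot.get_obs(); f=bot.grab_frame(n)
    cv2.imwrite(f"pics/{name}.png",f["pixels"][...,::-1])
    P=cloud(f,(np.array(o["eef_pos"]),np.array(o["ee_rot"])))
    np.savez(f"{name}.npz",P=P,rgb=f["pixels"]); return P,f
E
python3 - <<'E'
from h import *
for n in("top","side"):
    P,f=snap(n,n+"0"); print(n,np.nanmin(P,(0,1)),np.nanmax(P,(0,1)),[k for k in f])
print(bot.get_obs())
E
```

```text
pics
top [-0.27072467 -1.55247564 -0.95264097] [1.79790594 1.21558003 0.39855672] ['pixels', 'depth', 'fovy', 'cx', 'cy', 'k1', 'R', 't']
side [-1.62272769 -0.81523847 -0.95162124] [1.93264807 1.22449371 0.47713071] ['pixels', 'depth', 'fovy', 'cx', 'cy', 'k1', 'R', 't']
{'time': 0.1, 'joint_positions': array([-1.40118151,  0.41180195, -0.01270721,  1.59697554,  0.00558449,
        1.13428334, -0.08222077]), 'joint_velocities': array([ 8.99092845e-04, -2.30847097e-03, -1.59420310e-03, -2.78851645e-03,
       -1.33625826e-04,  3.88548659e-05,  6.31682262e-04]), 'joint_torque': array([ 1.46316979e-03, -5.89102900e+01,  6.43075760e-01, -2.91712976e+01,
       -5.38364437e-02,  1.45139795e-02,  4.64370873e-05]), 'eef_pos': array([0.14716912, 0.60697954, 0.24059814]), 'ee_rot': array([-3.72680890e-01, -3.11932658e+00,  2.24696565e-03]), 'force': array([-0.08295823, -0.25690437,  0.07876869]), 'moment': array([0.0004993 , 0.00097542, 0.00288988]), 'finger_force': 0.0, 'grip_width': 0.08775985484770868}
```

View pics/top0.png

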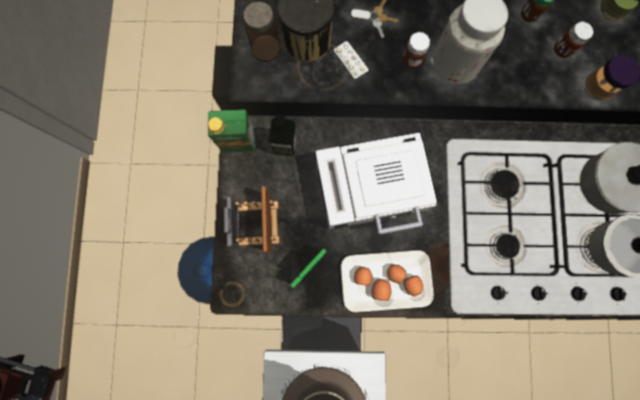

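View pics/side0.png

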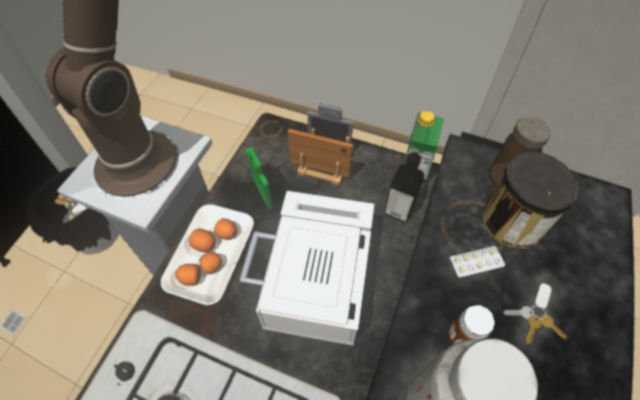

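The top view shows the dryer (slot near 335,185; bar near 400,225), the rack with the grey cassette (228,222) and the brown board (265,218), the green decoy (308,268), the tray (388,282) and the bottle (282,135). The side view agrees: tab at (330,113), board at (320,152).

```bash
python3 - <<'E'
from h import *
for n in("top0","side0"):
    z=np.load(n+".npz");P=z["P"];c=z["rgb"].astype(int)
    X,Y,Z=[P[...,i] for i in range(3)]
    def rect(m,l):
        p=P[m]; 
        if len(p)<10: print(n,l,len(p));return
        r=cv2.minAreaRect(p[:,:2].astype(np.float32)); print(n,l,len(p),"c",np.round(r[0],4),"s",np.round(r[1],3),"a",round(r[2],2),"z",np.round(np.percentile(p[:,2],[2,50,98]),4))
    sat=c.max(-1)-c.min(-1); br=c.mean(-1)
    vs,us=np.mgrid[:400,:640]
    reg=((us>305)&(us<445)&(vs>125)&(vs<245)) if n=="top0" else ((us>235)&(us<385)&(vs>180)&(vs<345))
    rect(reg&(abs(Z-.125)<.005)&(br>120)&(sat<40),"box top z.125")
    rect(reg&(abs(Z-.136)<.005)&(br>120)&(sat<40),"lid top .136")
    rr=((us>215)&(us<290)&(vs>180)&(vs<255)) if n=="top0" else ((us>280)&(us<360)&(vs>98)&(vs<185))
    rect(rr&(Z>.125)&(sat<30),"filter >.125")
    rect(rr&(Z>.145)&(sat<30),"filter tab >.145")
    rect(rr&(Z>.09)&(Z<.125)&(sat<30),"filter body")
    rect(rr&(Z>.1)&(sat>45),"board")
    if n=="top0": rect((us>335)&(us<440)&(vs>245)&(vs<315)&(Z>.012)&(Z<.03)&(sat<40),"tray"); 
    bb=((us>265)&(us<300)&(vs>112)&(vs<160)) if n=="top0" else ((us>380)&(us<425)&(vs>145)&(vs<225))
    rect(bb&(Z>.03),"bottle")
    g=(c[...,1]-c[...,0]>40)&(X<.62)&(Z>.02)&(Z<.3); rect(g,"green")
E
```

```text
top0 box top z.125 2529 c [ 0.5717 -0.1206] s [0.235 0.269] a 11.73 z [0.1204 0.1262 0.1299]
top0 lid top .136 4144 c [ 0.572  -0.1529] s [0.221 0.201] a 11.75 z [0.1311 0.1345 0.1391]
top0 filter >.125 194 c [0.4779 0.2435] s [0.116 0.01 ] a 4.28 z [0.1252 0.1535 0.1611]
top0 filter tab >.145 123 c [0.4771 0.2436] s [0.06  0.009] a 3.53 z [0.1484 0.1571 0.1623]
top0 filter body 177 c [0.477  0.2439] s [0.118 0.011] a 4.36 z [0.0908 0.1168 0.1248]
top0 board 375 c [0.4839 0.1565] s [0.159 0.011] a 3.59 z [0.1023 0.1383 0.1426]
top0 tray 1516 c [ 0.3377 -0.1596] s [0.147 0.238] a 5.16 z [0.0123 0.0183 0.027 ]
top0 bottle 906 c [0.7318 0.1208] s [0.065 0.116] a 87.3 z [0.0351 0.1494 0.2173]
top0 green 210 c [0.3683 0.0472] s [0.01  0.119] a 48.92 z [0.1011 0.13   0.1429]
side0 box top z.125 3946 c [ 0.5703 -0.1225] s [0.232 0.271] a 11.29 z [0.1205 0.1267 0.1299]
side0 lid top .136 5515 c [ 0.568  -0.1582] s [0.21  0.198] a 12.05 z [0.1311 0.1346 0.1377]
side0 filter >.125 284 c [0.4755 0.2393] s [0.06  0.013] a 4.35 z [0.1262 0.146  0.1591]
side0 filter tab >.145 148 c [0.4757 0.2398] s [0.06  0.012] a 4.35 z [0.1455 0.1545 0.1595]
side0 filter body 477 c [0.4761 0.2388] s [0.119 0.014] a 4.12 z [0.0907 0.1084 0.1239]
side0 board 837 c [0.4828 0.1515] s [0.159 0.014] a 3.49 z [0.1011 0.1252 0.1401]
side0 bottle 1840 c [0.7134 0.1148] s [0.083 0.257] a 6.75 z [0.0361 0.1363 0.2151]
side0 green 451 c [0.3681 0.0435] s [0.012 0.123] a 47.17 z [0.025  0.0996 0.1396]
```

Call:
carry_out --plan '[[[0.033,-0.0365,0.003,0,0,1.7],[0.033,-0.0365,0.003,0,0,1.7],[0.033,-0.0365,0.003,0,0,1.7],[0.033,-0.0365,0.003,0,0,1.7],[0.033,-0.0365,0.003,0,0,1.8],[0.033,-0.0365,0.003,0,0,1.8],[0.033,-0.0365,0.003,0,0,1.8],[0.033,-0.0365,0.003,0,0,1.8],[0.033,-0.0365,0.003,0,0,1.8],[0.033,-0.0365,0.003,0,0,1.8]]]' --hand 0.0

```text
time: 1.35
eef_pos: [0.478, 0.241, 0.2713]
ee_rot: [0.111, -3.139, 0.0]
force: [0.8, 0.7, -0.2]
grip_width: 0.0439
finger_force: 0.0
```

```bash
cat >> h.py <<'E'
def st():
    o=bot.get_obs(); M=Ro.from_rotvec(o["ee_rot"]).as_matrix()
    print("t",round(o["time"],2),"p",np.round(o["eef_pos"],4),"yaw",round(np.degrees(np.arctan2(-M[0,1],M[1,1])),2),"zax",np.round(M[:,2],3),"F",np.round(o["force"],1),"w",round(o["grip_width"],4),"ff",round(o["finger_force"],1),"q",np.round(o["joint_positions"],2))
def rect(P,m,l):
    p=P[m]; r=cv2.minAreaRect(p[:,:2].astype(np.float32)); print(l,len(p),"c",np.round(r[0],4),"s",np.round(r[1],4),"a",round(r[2],2),"z",np.round(np.percentile(p[:,2],[2,50,98]),4))
E
python3 - <<'E'
from h import *
st();P,f=snap("wrist","w1");c=f["pixels"].astype(int);sat=c.max(-1)-c.min(-1);Z=P[...,2]
near=(abs(P[...,1]-.243)<.03)&(abs(P[...,0]-.477)<.08)&(sat<40)
for a,b in((.145,.2),(.126,.145),(.095,.122)): 
    m=near&(Z>a)&(Z<b)
    if m.sum()>10: rect(P,m,(a,b))
E
```

```text
t 1.35 p [0.478  0.241  0.2713] yaw 4.04 zax [-0. -0. -1.] F [ 0.8  0.7 -0.2] w 0.0439 ff 0.0 q [-0.71  0.23  0.18  1.78 -0.05  1.13  1.13]
(0.145, 0.2) 707 c [0.4767 0.2419] s [0.0584 0.0108] a 3.86 z [0.1482 0.1578 0.1594]
(0.126, 0.145) 27 c [0.4506 0.238 ] s [0.0056 0.0121] a 38.11 z [0.1273 0.136  0.1449]
(0.095, 0.122) 32 c [0.4744 0.2415] s [0.1136 0.0092] a 3.82 z [0.1016 0.1216 0.122 ]
```

View pics/w1.png

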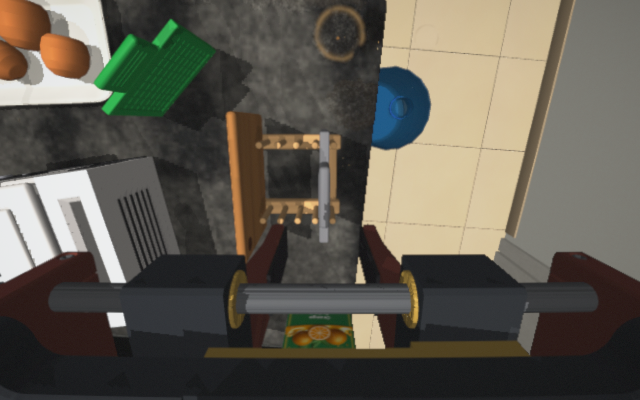

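The wrist view shows the cassette centred between the open fingers (324,185), with the board left of it at (240,180). The cassette is at (0.477, 0.242), yaw 3.9°. I'll descend now.

Call:
carry_out --plan '[[[-0.001,0.001,-0.02,0,0,0],[0,0,-0.02,0,0,0],[0,0,-0.02,0,0,0],[0,0,-0.02,0,0,0],[0,0,-0.015,0,0,0],[0,0,-0.015,0,0,0],[0,0,-0.01,0,0,0],[0,0,-0.005,0,0,0],[0,0,0,0,0,0],[0,0,0,0,0,0]]]'

```text
time: 2.65
eef_pos: [0.4765, 0.2435, 0.1468]
ee_rot: [-0.109, 3.139, 0.001]
force: [-0.5, 0.5, -0.8]
grip_width: 0.044
finger_force: 0.0
```

Call:
carry_out --plan '[[[0,0,0,0,0,0],[0,0,0,0,0,0],[0,0,0,0,0,0],[0,0,0,0,0,0],[0,0,0,0,0,0],[0,0,0,0,0,0],[0,0,0,0,0,0],[0,0,0,0,0,0],[0,0,0,0,0,0],[0,0,0,0,0,0]]]' --hand -1 --grip_force 30

```text
time: 3.9
eef_pos: [0.4763, 0.2434, 0.1464]
ee_rot: [-0.109, 3.14, 0.0]
force: [-0.6, 0.5, 2.2]
grip_width: 0.0097
finger_force: 30.0
```

Call:
carry_out --plan '[[[0,0,0.008,0,0,0],[0,0,0.016,0,0,0],[0,0,0.018,0,0,0],[0,0,0.018,0,0,0],[0,0,0.02,0,0,0],[0,0,0.02,0,0,0],[0,0,0.02,0,0,0],[0,0,0.02,0,0,0],[0,0,0.01,0,0,0],[0,0,0,0,0,0]]]'

```text
time: 5.15
eef_pos: [0.4765, 0.2435, 0.2972]
ee_rot: [-0.109, 3.138, 0.001]
force: [0.6, 0.4, -1.0]
grip_width: 0.0097
finger_force: 30.0
```

Call:
carry_out --plan '[[[0.005,-0.013,0,0,0,0.4],[0.01,-0.027,0,0,0,0.9],[0.012,-0.032,0,0,0,0.9],[0.012,-0.032,0,0,0,0.9],[0.012,-0.032,0,0,0,0.9],[0.012,-0.032,0,0,0,0.9],[0.012,-0.032,0,0,0,0.9],[0.01,-0.027,0,0,0,0.9],[0.008,-0.02,0,0,0,0.9],[0.003,-0.009,0,0,0,0.4]]]'

```text
time: 6.4
eef_pos: [0.572, -0.015, 0.2955]
ee_rot: [0.324, -3.123, 0.001]
force: [-0.9, -0.6, -0.8]
grip_width: 0.0097
finger_force: 30.0
```

```bash
python3 - <<'E'
from h import *
st();P,f=snap("wrist","w2");snap("top","t2");snap("side","s2")
E
```

```text
t 6.4 p [ 0.572  -0.015   0.2955] yaw 11.85 zax [-0.001 -0.001 -1.   ] F [-0.9 -0.6 -0.8] w 0.0097 ff 30.0 q [-0.32  0.28  0.33  1.67 -0.1   1.21  1.81]
```

View pics/w2.png

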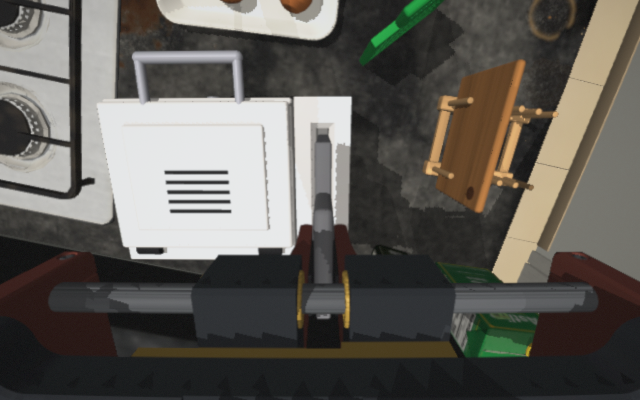

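The wrist view shows the cassette held over the slot; the slot's front end is just visible at (322,128), in line with the cassette. The dryer's front edge is at row ~98 and its left edge at column ~350.

```bash
python3 - <<'E'
from h import *
c0=np.array([.593,-.116])
for n in("top0","side0","w2"):
    z=np.load(n+".npz");P=z["P"];c=z["rgb"].astype(int);sat=c.max(-1)-c.min(-1)
    for it,yaw in((0,11.8),):
        a=np.radians(yaw);ex=np.array([np.cos(a),np.sin(a)]);ey=np.array([-ex[1],ex[0]])
        D=P[...,:2]-c0; x=D@ex;y=D@ey;Z=P[...,2]
        top=(abs(Z-.125)<.006)&(abs(x)<.12)&(y>.075)&(y<.15)&(c.mean(-1)>110)&(sat<45)
        # left edge line: max y per x-bin ; front edge: min x per y-bin
        def edge(u,v,m,lo,hi,st,q):
            B=np.arange(lo,hi,st);E=[(b+st/2,np.percentile(v[m&(u>=b)&(u<b+st)],q)) for b in B if (m&(u>=b)&(u<b+st)).sum()>8]
            E=np.array(E)
            if len(E)<3: return None
            k=np.polyfit(E[:,0],E[:,1],1); return round(np.degrees(np.arctan(k[0])),2),round(np.median(E[:,1]),4),len(E)
        print(n,"left",edge(x,y,top,-.08,.08,.01,98),"front",edge(y,x,top,.08,.13,.006,2),"back",edge(y,x,top,.08,.13,.006,98))
        lid=(abs(Z-.136)<.006)&(abs(x)<.12)&(y>-.14)&(y<.08)&(c.mean(-1)>110)
        print("  lid left edge",edge(x,y,lid&(Z>.131),-.06,.05,.01,98), "lid front",edge(y,x,lid,-.12,.05,.01,2),"lid right",edge(x,y,(lid&(Z>.131)),-.06,.05,.01,2))
        sl=(Z<.115)&(abs(x)<.075)&(y>.085)&(y<.125)
        if sl.sum()>20: print("  slot",sl.sum(),np.percentile(x[sl],[2,50,98]).round(4),np.percentile(y[sl],[2,50,98]).round(4))
        dk=(abs(x)<.08)&(y>.085)&(y<.125)&(c.mean(-1)<150)&(Z<.13)
        print("  dark",dk.sum(),np.percentile(x[dk],[2,50,98]).round(4),np.percentile(y[dk],[2,50,98]).round(4))
    bar=(abs(Z-.128)<.012)&(x<-.115)&(x>-.15)&(abs(y+.03)<.035)
    print("  bar",bar.sum(),np.percentile(x[bar],[5,50,95]).round(4))
z=np.load("w2.npz");P=z["P"]
m=(P[...,2]>.24)&(P[...,2]<.32)&(np.hypot(P[...,0]-.572,P[...,1]+.015)<.09)
m2=m&(P[...,2]<.277)
if m2.sum()>9: rect(P,m2,"filter body top in hand")
E
```

```text
top0 left (np.float64(-0.03), np.float64(0.1333), 16) front (np.float64(0.35), np.float64(-0.0922), 9) back (np.float64(0.03), np.float64(0.0914), 9)
  lid left edge (np.float64(0.55), np.float64(0.0624), 11) lid front (np.float64(0.2), np.float64(-0.0864), 17) lid right (np.float64(-0.13), np.float64(-0.1227), 11)
  slot 267 [-0.0522  0.011   0.0637] [0.0972 0.098  0.1069]
  dark 235 [-0.0531  0.0122  0.0636] [0.0969 0.0976 0.1045]
  bar 142 [-0.1387 -0.1336 -0.1279]
side0 left (np.float64(0.06), np.float64(0.1304), 16) front (np.float64(4.18), np.float64(-0.0932), 9) back (np.float64(-1.1), np.float64(0.0898), 9)
  lid left edge (np.float64(-3.59), np.float64(0.0431), 11) lid front (np.float64(-0.41), np.float64(-0.0854), 17) lid right (np.float64(-5.79), np.float64(-0.1206), 11)
  slot 292 [-0.0651 -0.001   0.0582] [0.1066 0.1085 0.1104]
  dark 8 [-0.0652 -0.0629 -0.0606] [0.1072 0.1087 0.1101]
  bar 202 [-0.1384 -0.1322 -0.1281]
w2 left (np.float64(0.09), np.float64(0.1311), 13) front (np.float64(0.46), np.float64(-0.0929), 9) back (np.float64(24.64), np.float64(0.0403), 9)
  lid left edge (np.float64(0.61), np.float64(0.0596), 11) lid front (np.float64(0.21), np.float64(-0.0877), 17) lid right (np.float64(-0.79), np.float64(-0.1266), 11)
  slot 85 [-0.0611 -0.0567 -0.0519] [0.0947 0.1018 0.1089]
  dark 225 [-0.0633 -0.0471  0.0457] [0.0907 0.0948 0.1215]
  bar 891 [-0.1383 -0.1325 -0.1279]
filter body top in hand 992 c [ 0.5723 -0.0122] s [0.1197 0.0149] a 12.13 z [0.2549 0.2722 0.2744]
```

Call:
carry_out --plan '[[[0,-0.001,-0.012,0,0,0],[0,0,-0.012,0,0,0],[0,0,-0.008,0,0,0],[0,0,-0.006,0,0,0],[0,0,-0.005,0,0,0],[0,0,-0.005,0,0,0],[0,0,-0.005,0,0,0],[0,0,-0.005,0,0,0],[0,0,-0.005,0,0,0],[0,0,0,0,0,0]]]'

```text
time: 7.8
eef_pos: [0.5721, -0.0139, 0.2329]
ee_rot: [0.327, -3.124, 0.0]
force: [1.0, -1.1, -0.8]
grip_width: 0.0097
finger_force: 30.0
```

```bash
python3 -c "
from h import *
st();print(bot.get_obs()['moment'])"
```

```text
t 7.8 p [ 0.5721 -0.0139  0.2329] yaw 11.96 zax [-0.001 -0.    -1.   ] F [ 1.  -1.1 -0.8] w 0.0097 ff 30.0 q [-0.31  0.33  0.32  1.76 -0.12  1.07  1.83]
[-0.43392633 -0.06731875 -0.06844072]
```

Call:
carry_out --plan '[[[0,0,-0.008,0,0,0],[0,0,-0.01,0,0,0],[0,0,-0.01,0,0,0],[0,0,-0.01,0,0,0],[0,0,-0.01,0,0,0],[0,0,-0.01,0,0,0],[0,0,-0.01,0,0,0],[0,0,-0.008,0,0,0],[0,0,-0.005,0,0,0],[0,0,-0.002,0,0,0]]]'

```text
time: 9.05
eef_pos: [0.5723, -0.0139, 0.1502]
ee_rot: [0.327, -3.124, 0.0]
force: [0.3, -4.6, 0.9]
grip_width: 0.01
finger_force: 30.0
```

```bash
python3 -c "
from h import *
st();print(bot.get_obs()['moment'])"
```

```text
t 9.05 p [ 0.5723 -0.0139  0.1502] yaw 11.96 zax [-0. -0. -1.] F [ 0.3 -4.6  0.9] w 0.01 ff 30.0 q [-0.29  0.43  0.3   1.84 -0.16  0.9   1.86]
[-1.02653573 -0.2104185  -0.13687687]
```

Call:
carry_out --plan '[[[0,-0.001,-0.001,0,0,0],[0,0,-0.001,0,0,0],[0,0,-0.001,0,0,0],[0,0,0,0,0,0],[0,0,0,0,0,0],[0,0,0,0,0,0],[0,0,0,0,0,0],[0,0,0,0,0,0],[0,0,0,0,0,0],[0,0,0,0,0,0]]]'

```text
time: 10.3
eef_pos: [0.5724, -0.0141, 0.1494]
ee_rot: [-0.328, 3.123, 0.002]
force: [-4.8, -2.3, 16.3]
grip_width: 0.0099
finger_force: 30.0
```

The upward force of 16 N at the expected height means the cassette is on the floor. I'll open slightly, clear of the lid.

Call:
carry_out --plan '[[[0,0,0,0,0,0],[0,0,0,0,0,0],[0,0,0.003,0,0,0],[0,0,0,0,0,0],[0,0,0,0,0,0],[0,0,0,0,0,0],[0,0,0,0,0,0],[0,0,0,0,0,0],[0,0,0,0,0,0],[0,0,0,0,0,0]]]' --hand -0.4

```text
time: 11.55
eef_pos: [0.5722, -0.0146, 0.1503]
ee_rot: [0.328, -3.124, -0.0]
force: [-0.6, 0.7, 0.4]
grip_width: 0.0267
finger_force: 0.0
```

```bash
python3 -c "
from h import *
st()"
```

```text
t 11.55 p [ 0.5722 -0.0146  0.1503] yaw 11.97 zax [-0.  0. -1.] F [-0.6  0.7  0.4] w 0.0267 ff 0.0 q [-0.29  0.42  0.3   1.84 -0.16  0.9   1.86]
```

Call:
carry_out --plan '[[[0,0,0.008,0,0,0],[0,0,0.012,0,0,0],[0,0,0.015,0,0,0],[0,0,0.015,0,0,0],[0,0,0.02,0,0,0],[0,0,0.02,0,0,0],[0,0,0.02,0,0,0],[-0.005,-0.008,0,0,0,-4],[-0.01,-0.016,0,0,0,-8],[-0.01,-0.016,0,0,0,-9]]]'

```text
time: 12.8
eef_pos: [0.5471, -0.055, 0.2614]
ee_rot: [0.254, 3.13, 0.0]
force: [0.6, -0.5, 0.0]
grip_width: 0.0264
finger_force: 0.0
```

Call:
carry_out --plan '[[[-0.011,-0.018,0,0,0,-9],[-0.011,-0.018,0,0,0,-9],[-0.011,-0.018,0,0,0,-9],[-0.011,-0.018,0,0,0,-9],[-0.011,-0.018,0,0,0,-9],[-0.011,-0.015,0,0,0,-9],[-0.008,-0.011,0,0,0,-9],[-0.004,-0.005,0,0,0,-6],[0,0,0,0,0,0],[0,0,0,0,0,0]]]' --hand 0.0

```text
time: 14.05
eef_pos: [0.4696, -0.1752, 0.2608]
ee_rot: [1.974, 2.444, 0.001]
force: [0.1, 0.4, 0.6]
grip_width: 0.0439
finger_force: 0.0
```

```bash
python3 - <<'E'
from h import *
st();P,f=snap("wrist","w3");T,_=snap("top","t3");S,_=snap("side","s3")
c0=np.array([.593,-.116]);a=np.radians(11.9);ex=np.array([np.cos(a),np.sin(a)]);ey=np.array([-ex[1],ex[0]])
for n,Q in(("w",P),("t",T),("s",S)):
    D=Q[...,:2]-c0;x=D@ex;y=D@ey;Z=Q[...,2]
    b=(abs(Z-.128)<.012)&(x<-.115)&(x>-.15)&(abs(y+.03)<.035)
    e=(abs(Z-.128)<.02)&(x<-.105)&(x>-.15)&(y>-.12)&(y<.06)
    if b.sum()>5: print(n,"bar",b.sum(),np.percentile(x[b],[5,50,95]).round(4),np.percentile(y[e],[1,99]).round(4),np.percentile(Z[b],[50,95]).round(4))
    m=(Z>.127)&(Z<.18)&(abs(x)<.05)&(y>.088)&(y<.122)
    if m.sum()>5: rect(Q,m,n+" tab")
E
```

```text
t 14.05 p [ 0.4696 -0.1752  0.2608] yaw -77.86 zax [ 0.001  0.    -1.   ] F [0.1 0.4 0.6] w 0.0439 ff 0.0 q [-0.32  0.2   0.68  1.9  -0.14  1.09  0.63]
w bar 789 [-0.139  -0.134  -0.1289] [-0.0875  0.0206] [0.1315 0.1331]
w tab 1892 c [ 0.571  -0.0104] s [0.0994 0.0211] a 8.67 z [0.1275 0.1591 0.1623]
t bar 111 [-0.1386 -0.1336 -0.1281] [-0.059   0.0231] [0.1306 0.1337]
t tab 185 c [ 0.5715 -0.0131] s [0.0996 0.0332] a 11.51 z [0.1271 0.1575 0.1641]
s bar 201 [-0.1385 -0.1325 -0.1281] [-0.0897  0.0184] [0.1307 0.1331]
s tab 354 c [ 0.5688 -0.017 ] s [0.0742 0.0117] a 10.88 z [0.1276 0.1502 0.1609]
```

View pics/w3.png

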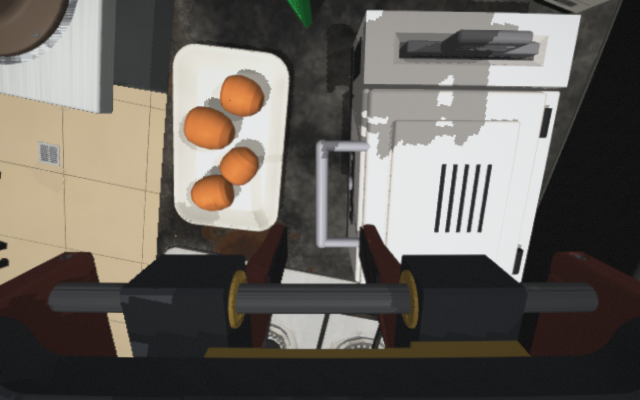

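The wrist view shows the bar (322,195) centred between the fingers, the lid's front edge at column ~358, and the cassette's tab standing in the slot (470,42). I'll narrow the opening and descend onto the bar.

Call:
carry_out --plan '[[[-0.001,0,-0.01,0,0,0],[0,0,-0.015,0,0,0],[0,0,-0.02,0,0,0],[0,0,-0.02,0,0,0],[0,0,-0.02,0,0,0],[0,0,-0.02,0,0,0],[0,0,-0.015,0,0,0],[0,0,-0.01,0,0,0],[0,0,-0.005,0,0,0],[0,0,0,0,0,0]]]' --hand -0.32

```text
time: 15.45
eef_pos: [0.4683, -0.1757, 0.1253]
ee_rot: [1.978, 2.441, -0.0]
force: [-0.2, 0.3, -0.6]
grip_width: 0.0299
finger_force: 0.0
```

Call:
carry_out --plan '[[[0,0,0,0,0,0],[0,0,0,0,0,0],[0,0,0,0,0,0],[0,0,0,0,0,0],[0,0,0,0,0,0],[0,0,0,0,0,0],[0,0,0,0,0,0],[0,0,0,0,0,0],[0,0,0,0,0,0],[0,0,0,0,0,0]]]' --hand -1 --grip_force 20

```text
time: 16.7
eef_pos: [0.4683, -0.1757, 0.1257]
ee_rot: [1.978, 2.441, 0.001]
force: [-2.1, 0.2, 5.8]
grip_width: 0.0114
finger_force: 20.0
```

```bash
python3 - <<'E'
from h import *
st()
a=np.radians(11.9);r=.212;t0=np.arctan2(.006,.212)
p=None
for d in np.arange(0,61,3):
    t=t0+np.radians(d); x=-r*np.cos(t);z=r*np.sin(t); q=np.array([x*np.cos(a),x*np.sin(a),z])
    if p is not None: print(d,np.round((q-p)*1000,1))
    p=q
E
```

```text
t 16.7 p [ 0.4683 -0.1757  0.1257] yaw -78.03 zax [ 0.  0. -1.] F [-2.1  0.2  5.8] w 0.0114 ff 20.0 q [-0.22  0.38  0.61  2.05 -0.31  0.8   0.78]
3 [ 0.6  0.1 11.1]
6 [ 1.2  0.2 11. ]
9 [ 1.7  0.4 11. ]
12 [ 2.3  0.5 10.9]
15 [ 2.8  0.6 10.7]
18 [ 3.4  0.7 10.5]
21 [ 3.9  0.8 10.4]
24 [ 4.4  0.9 10.1]
27 [5.  1.  9.9]
30 [5.5 1.1 9.6]
33 [5.9 1.3 9.3]
36 [6.4 1.3 9. ]
39 [6.9 1.4 8.6]
42 [7.3 1.5 8.2]
45 [7.7 1.6 7.8]
48 [8.1 1.7 7.4]
51 [8.5 1.8 7. ]
54 [8.8 1.9 6.5]
57 [9.1 1.9 6. ]
60 [9.4 2.  5.5]
```

Call:
carry_out --plan '[[[0.0006,0.0001,0.0111,0,0,0],[0.0012,0.0002,0.011,0,0,0],[0.0017,0.0004,0.011,0,0,0],[0.0023,0.0005,0.0109,0,0,0],[0.0028,0.0006,0.0107,0,0,0],[0.0034,0.0007,0.0105,0,0,0],[0.0039,0.0008,0.0104,0,0,0],[0.0044,0.0009,0.0101,0,0,0],[0.005,0.001,0.0099,0,0,0],[0.0055,0.0011,0.0096,0,0,0]]]'

```text
time: 17.95
eef_pos: [0.4974, -0.1696, 0.231]
ee_rot: [-1.977, -2.438, 0.003]
force: [-8.0, -1.7, 3.7]
grip_width: 0.0112
finger_force: 20.0
```

Call:
carry_out --plan '[[[0.005,0.001,0.0093,0,0,0],[0.006,0.0013,0.009,0,0,0],[0.0065,0.0014,0.0086,0,0,0],[0.007,0.0015,0.0082,0,0,0],[0.0075,0.0016,0.0078,0,0,0],[0.008,0.0017,0.0074,0,0,0],[0.0085,0.0018,0.007,0,0,0],[0.0088,0.0019,0.0065,0,0,0],[0.0091,0.0019,0.006,0,0,0],[0.009,0.002,0.0055,0,0,0]]]'

```text
time: 19.2
eef_pos: [0.5744, -0.1536, 0.3078]
ee_rot: [1.978, 2.44, 0.0]
force: [-5.5, -1.5, 5.5]
grip_width: 0.0112
finger_force: 20.0
```

Call:
carry_out --plan '[[[0,0,0,0,0,0],[0,0,0,0,0,0],[0,0,0,0,0,0],[0,0,0,0,0,0],[0,0,0,0,0,0],[0,0,0,0,0,0],[0,0,0,0,0,0],[0,0,0,0,0,0],[0,0,0,0,0,0],[0,0,0,0,0,0]]]'

```text
time: 20.45
eef_pos: [0.5744, -0.1536, 0.3077]
ee_rot: [1.978, 2.44, 0.001]
force: [-6.1, -1.2, 9.3]
grip_width: 0.0114
finger_force: 20.0
```

```bash
python3 - <<'E'
from h import *
st();P,f=snap("side","s4");T,_=snap("top","t4")
a=np.radians(11.9);ex=np.array([np.cos(a),np.sin(a)]);ey=np.array([-ex[1],ex[0]])
h=np.array([.593,-.118])+.079*ex-.0315*ey
p=bot.get_obs()["eef_pos"];d=(p[:2]-h)@ex;print("hinge->tcp",d,p[2]-.12,"r",np.hypot(d,p[2]-.12),"lid deg",np.degrees(np.arctan2(p[2]-.12,-d))-1.6)
for n,Q in(("s",P),("t",T)):
    D=Q[...,:2]-np.array([.593,-.118]);x=D@ex;y=D@ey;Z=Q[...,2]
    m=(x>-.05)&(x<.09)&(y>-.13)&(y<.06)&(Z>.16)&(Z<.28)&(abs(y+.03)>.06)
    if m.sum()>20: k=np.polyfit(Z[m],x[m],1);print(n,m.sum(),"slope deg",np.degrees(np.arctan(-1/k[0])))
    t=(Z>.145)&(Z<.18)&(abs(x)<.045)&(y>.085)&(y<.125)
    if t.sum()>5: rect(Q,t,n+" tab")
E
```

```text
t 20.45 p [ 0.5744 -0.1536  0.3077] yaw -78.05 zax [ 0.001 -0.    -1.   ] F [-6.1 -1.2  9.3] w 0.0114 ff 20.0 q [-0.31  0.35  0.66  1.62 -0.22  1.25  0.6 ]
hinge->tcp -0.10450449167993464 0.1876687961559414 r 0.21480401726201914 lid deg 59.28849127481598
s 1465 slope deg 57.5104667733854
t 305 slope deg 56.75052997063203
t tab 118 c [ 0.5725 -0.0118] s [0.0585 0.0114] a 10.95 z [0.1484 0.1605 0.1645]
```

View pics/s4.png

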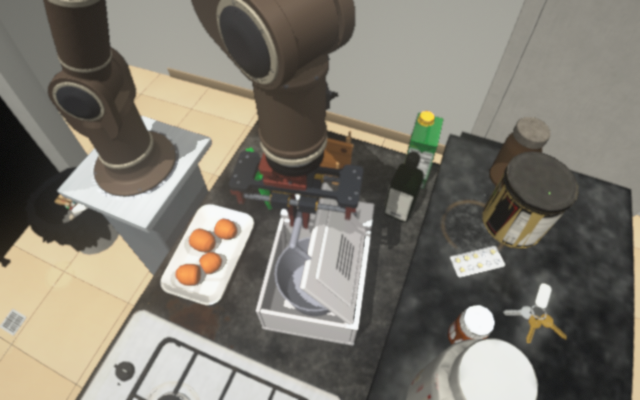

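The lid is held at about 59° in the fingers (bar near 297,225). The tray and bottle are where they were, and the cassette's tab top is at about 0.161 m, so it is home.

```bash
python3 -c "
from rig import bot
print(bot.job_done())"
```

```text
the job is handed in; nothing more can be done
None
```

The cassette is fully home in the dryer's slot and released, and the arm is holding the lid by its bar at about 59° open; I handed the job in after about 20 s on the robot's clock, and no verdict came back.

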